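Raise the ratchet riser shelf one rung and stow the bin under it

TASK

The parts bin is too tall to go under the little riser shelf as it is set. Raise the shelf by exactly one rung, one end at a time: lift an end by its upright tab until its pawl has clicked past the next rung, lower it so that the pawl rests on that rung and let go, then do the same at the other end, so that the shelf stands level. Then push the bin straight back under the shelf until it touches the back rail, keeping the ring gauge on the shelf and the two bushes in the bin and leaving the things round about alone.

Things in the scene. Friction and masses are not known exactly. Their poses are not given: they have to be found in the camera images.
- stand: fixed steel frame, 336 mm wide, 135 mm high; origin on the bench at its middle, x away from the robot, y left, z up. At each end (y = +-152 mm) a small ladder: 8 mm rungs along x at heights 39, 75, 111 mm, between upright bars at x = +-30 mm; 270 mm free between the ladders. A back rail along y, 32 mm high, has its front face at x = +46 mm
- shelf (a joint): rise in m of the middle of the shelf: 0 both ends on the lowest rungs, 0.018 one end a rung up, 0.036 both. Aluminium board 84 (x) x 244 (y) x 10 mm, about 0.7 kg with fittings; underside 42 mm above the bench at the start. It slides freely up and down between the ladders and may tilt
- shelf_tilt (a joint): sideways tilt of the shelf in rad about the stand's x: 0 level, +0.12 left end one rung (36 mm) up, -0.12 right end. When an end is lifted by its tab, the other stays on its rung and the shelf turns about it, so the tab moves 0.74 of the height its end moves
- pawl_left (a joint): hook pivoted at the left end of the shelf with a counterweight; in rad, 0 = out over its rung (holds the end up), up to 0.9 = swung inward. As the end is raised the next rung pushes it in; once the end is some 40 mm up it falls out over that rung by its own weight, and the end, lowered, rests there. An end raised about 70 mm or more would catch one rung too high
- pawl_right (a joint): the same hook at the right end
- end_left (a point): point of the shelf at its left pawl tip, 152 mm from the middle: 46.5 mm above the bench on the lowest rung, 82.5 mm on the middle one, 118.5 mm on the top one
- end_right (a point): the same at the right (-y) pawl tip
- grip_left (a point): centre of the grey upright lifting tab near the left end, 74 mm from the shelf's middle, 14 mm thick (stand's x), 30 mm wide (y), 34 mm high; 98 mm above the bench and 46 mm above the board at the start. Take it from above, fingers before and behind it. It swivels sideways on a stiff pin (+-0.4 rad about x), so it can stay upright in the grip while the shelf tilts
- grip_right (a point): the same for the tab near the right (-y) end
- ring_gauge_mid (a point): centre of the steel ring gauge lying loose on the middle of the shelf: 60 mm diameter, 18 mm high, 0.33 kg
- bin_front (a point): middle of the outside of the bin's low front wall, 15 mm above the bench; x points into the bin. Grey open bin, 145 mm long (x), 105 mm wide, 52 mm high, but only 30 mm at this front wall; about 0.3 kg with its bushes. It starts in front of the stand, askew and off to a side; when home this point is 99 mm before the stand's origin, 57 mm before the shelf's front edge
- bin: the same bin; origin under its middle, 72 mm behind its front wall
- bush_tall: brass bush loose in the bin, 30 mm diameter, 26 mm high; origin under its middle
- bush_flat: steel bush loose in the bin, 36 mm diameter, 18 mm high; origin under its middle
- sample_cup: bystander: small pale cup, 37 mm wide, 26 mm high, right of the stand; origin under its middle
- micrometer: bystander: micrometer, 44 x 132 x 16 mm, lying on the bench to the left; origin under its middle
- loupe: bystander: black loupe, 38 mm wide, 30 mm high, in front to the right; origin under its middle

How it is judged:
By the outcome, as a careful person would: the job done as asked, in the order asked, and still so for the second after the job is handed in, with the robot touching nothing.
It also fails if it takes over 59 s, if anything falls off the work surface, if the arm or the gripper's body presses on something with over 40 N, if the wrist force passes 120 N, or if a joint passes its speed limit or range.

ROBOT

A 6-joint arm with a two-finger parallel gripper is mounted at the origin on a cart in front of the work surface, level with it; the furniture and walls round the work are solid. World frame = base frame: x ahead of the robot, y to its left, z up, the work surface at z = 0. Lengths are in mm, angles in rad, forces in N, time in s.
With the tool pointing down it reaches from about 400 to 825 mm from the base axis. Payload 7 kg.
Tool frame: the origin (TCP) lies at the very end of the fingers, on their centre line; the grasp point (between the pads) lies 19 mm behind it; z points along the fingers, y is the line along which they close (so a half turn about z gives the same grasp; the last joint's range is limited). The gripper opens to 88 mm and grips with 3 to 60 N. Pads are 19 mm wide; open, the fingers measure 130 mm over their backs; the gripper's body (78 mm by 193 mm) begins 47 mm behind the grasp point.
Start: joints at [1.506, 0.359, 0.012, 0, -1.224, -0.288], TCP at [233.238, 633.4, 226.561] pointing down, gripper open.
Joint ranges: [-3.07, 3.07], [-1.43, 2.12], [-1.02, 1.25], [-3.03, 1.67], [-3.05, -0], [-3.03, 3.03]. Speed limits (rad/s): [2.39, 2.39, 3.01, 3.14, 3.14, 3.14].

INTERFACE

Orientations are given as a unit quaternion [x, y, z, w].
In Python, from plant import bot gives the robot as it stands. Calls block until the motion is done:
- bot.move_ptp(position, orientation): joint-space move of the TCP to a pose.
- bot.line_to(position, velocity=150, ori=None): straight line of the TCP; ori=None keeps the orientation; velocity is the mean speed in mm/s.
- bot.move_joints(angles): joint-space move.
- bot.move_gripper(opening, force=None): finger opening in mm; force is the grip in N (None keeps the last); returns when the fingers have stopped.
- bot.pause(seconds).
- bot.solve_ik(position, orientation): joint angles nearest the present ones, or None.
- bot.read_state(): the state.
- bot.camera(name): name is "scene" or "top"; returns the picture (420x560x3 uint8, red, green, blue); there is no depth.
- bot.get_calibration(name): a dict with "fx", "fy", "cx", "cy" (pixels), "view" (4x4, takes a point from world to camera coordinates). Camera axes: x right, y up, looking along -z (the intrinsics and any distortion apply to the point x, -y, -z); pixel columns grow to the right and rows downward; lengths in mm; the calibration is good to about 2 mm. A picture is of the moment at which its call begins. get_calibration takes no time and is no camera call.
A pose or a line that the arm cannot do raises bot.Unreachable and nothing moves.
- bot.close_job(): hands the job in; it is judged then, once.
The state is a dict: "t": time; "joint_pos": joint angles; "qvel": joint speeds; "tau": joint torques, N m; "tcp_pos": TCP position; "eef_rot": TCP orientation; "contact_force": force on the tool from outside, world axes, zero at the start; "moment": the same for the moment, N m; "width": finger opening in mm; "finger_force": force on a finger pad.
Only numpy, scipy, OpenCV 4.12 (cv2) and the standard library are available. Lean on these libraries where they do the work, as an engineer would, in place of code of your own. Each camera call takes 0.05 s, during which the arm holds its last target. There are 200 camera calls.

## Working session

There is one attempt and no reset: what is moved stays moved. The work goes in short steps, each a Python script; the robot and the scene stay as the last script left them, time stands still between calls to the robot, and variables do not carry over. Pictures are saved under pics/ and viewed, at most 10 in all, crops included, and the job is handed in when it is done.

```bash
ls; mkdir -p pics
python3 - <<'E'
from plant import bot
import cv2
for n in("scene","top"):
    cv2.imwrite(f"pics/{n}0.png",cv2.resize(bot.camera(n)[:,:,::-1],(800,600),interpolation=cv2.INTER_CUBIC)); c=bot.get_calibration(n); print(c)
print(bot.read_state())
E
```

```text
pics
{'fx': 516.5115038720936, 'fy': 516.5115038720936, 'cx': 270.1350506134098, 'cy': 213.1906061181557, 'view': array([[ 7.71878312e-01, -6.35731625e-01, -7.01230818e-03,
        -4.83274205e+02],
       [ 3.30975415e-01,  3.92390220e-01,  8.58187153e-01,
        -2.15265684e+02],
       [-5.42825153e-01, -6.64736953e-01,  5.13289039e-01,
        -1.03903032e+03],
       [ 0.00000000e+00,  0.00000000e+00,  0.00000000e+00,
         1.00000000e+00]])}
{'fx': 458.80101969500225, 'fy': 458.80101969500225, 'cx': 277.9373130784286, 'cy': 210.53207279956615, 'view': array([[-9.69992446e-03, -9.99865327e-01,  1.32378356e-02,
        -1.33982560e+02],
       [ 9.89712424e-01, -7.70997548e-03,  1.42863127e-01,
        -5.55840645e+02],
       [-1.42741824e-01,  1.44874119e-02,  9.89653923e-01,
        -1.16328883e+03],
       [ 0.00000000e+00,  0.00000000e+00,  0.00000000e+00,
         1.00000000e+00]])}
{'t': 0.1, 'joint_pos': array([ 1.50608374e+00,  3.59298399e-01,  1.11394214e-02, -2.74662349e-04,
       -1.22408936e+00, -2.88105963e-01]), 'qvel': array([ 0.00143823, -0.0023876 ,  0.00230499,  0.00043053,  0.0004455 ,
        0.00021836]), 'tau': array([-1.09176755e-03, -5.84167671e+01,  2.93749416e+01,  7.01537266e+00,
        1.00962451e-02, -4.99862654e-05]), 'tcp_pos': array([233.12482377, 633.000696  , 225.72856942]), 'eef_rot': array([ 9.84471720e-01, -1.75541699e-01, -4.73970649e-05,  7.35874228e-04]), 'contact_force': array([-1.01857404,  0.24254977, -0.26123955]), 'moment': array([-0.00427087, -0.0188788 , -0.06048795]), 'finger_force': 0.0, 'width': 87.75247882618118}
```

View pics/top0.png

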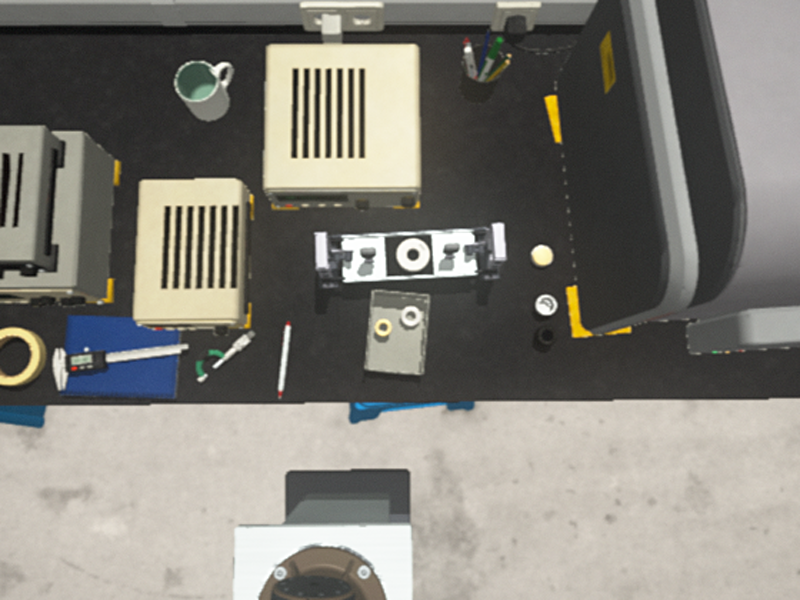

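View pics/scene0.png

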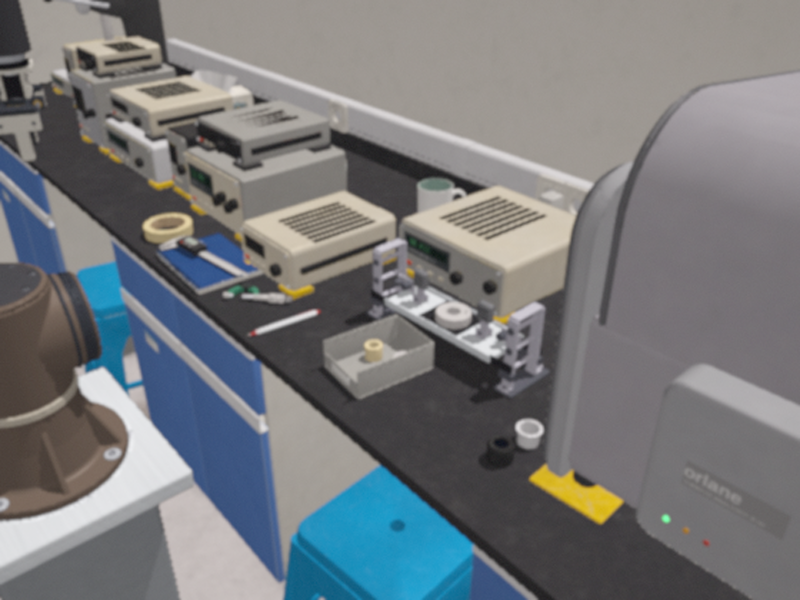

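The top view shows the stand at about (411,255) and the bin at about (398,333), askew in front of it, both in 800x600 pixels. The ring is mid-shelf at (412,255). Next I'll take enlarged crops.

```bash
cat > h.py <<'E'
from plant import bot
import numpy as np, cv2
from scipy.spatial.transform import Rotation as R
def proj(n,p):
    c=bot.get_calibration(n); q=c["view"][:3,:3]@np.array(p,float)+c["view"][:3,3]
    return np.array([c["cx"]+c["fx"]*q[0]/-q[2], c["cy"]+c["fy"]*-q[1]/-q[2]])
def ray(n,uv,z):
    c=bot.get_calibration(n);V=c["view"]
    d=V[:3,:3].T@np.array([(uv[0]-c["cx"])/c["fx"],-(uv[1]-c["cy"])/c["fy"],-1]); o=-V[:3,:3].T@V[:3,3]
    return o+d*(z-o[2])/d[2]
def crop(n,name,u0,v0,w,h,s,img=None):
    im=bot.camera(n) if img is None else img
    cv2.imwrite(f"pics/{name}.png",cv2.resize(im[v0:v0+h,u0:u0+w,::-1],None,fx=s,fy=s,interpolation=cv2.INTER_CUBIC))
E
python3 - <<'E'
from h import *
crop("top","top1",210,150,150,120,5)
crop("scene","sc1",220,160,170,125,4.7)
E
```

```text
(no output)
```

View pics/top1.png

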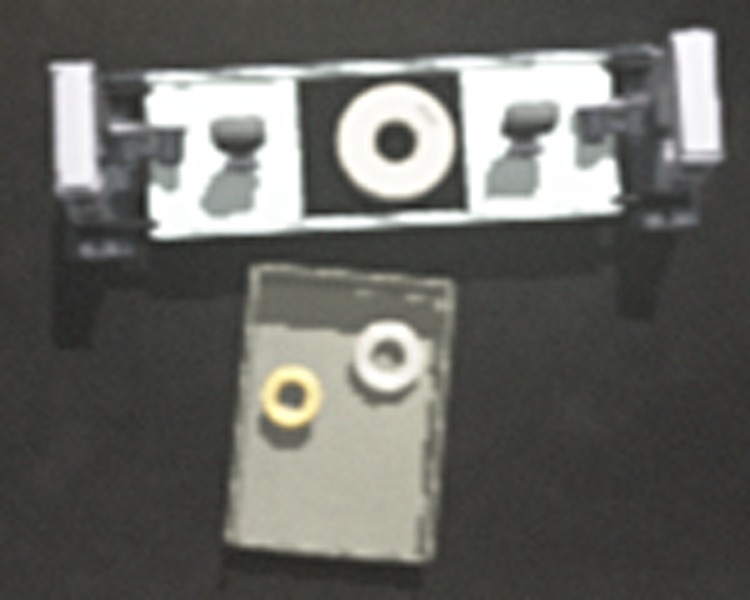

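View pics/sc1.png

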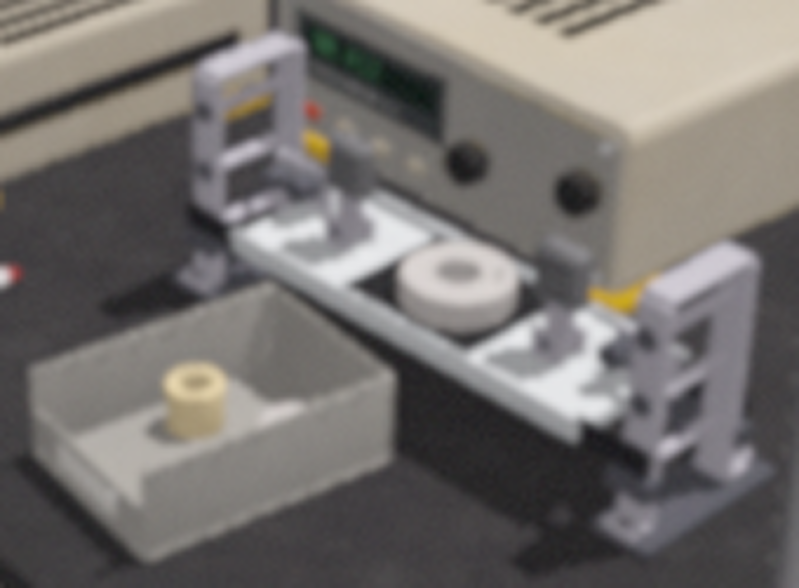

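The top crop shows these points, in crop pixels:
- Tab tops at (238,133) and (530,118).
- Ring at (396,142).
- Tower tops at (73,125) and (697,95).
- Bin rear corners at (252,265) and (455,282), front corners at (228,545) and (432,562).

The scene crop agrees: the shelf is level on the lowest rungs, with tab tops at about (350,148) and (566,248).

```bash
cat > fit.py <<'E'
from h import *
from scipy.optimize import least_squares
def T(p,q): c,s=np.cos(p[2]),np.sin(p[2]); return [p[0]+c*q[0]-s*q[1],p[1]+s*q[0]+c*q[1],q[2]]
tp=lambda u,v:np.array([210+u/5-.4,150+v/5-.4]); sp=lambda u,v:np.array([220+u/4.7-.4,160+v/4.7-.4])
S=[("top",tp(238,131),(0,74,115)),("top",tp(530,116),(0,-74,115)),("top",tp(396,142),(0,0,70)),
 ("top",tp(73,125),(0,152+8,135)),("top",tp(697,95),(0,-160,135)),("top",tp(150,238),(-42,122,52)),("top",tp(622,213),(-42,-122,52)),
 ("scene",sp(350,148),(0,74,115)),("scene",sp(566,248),(0,-74,115)),("scene",sp(459,271),(0,0,70)),("scene",sp(577,436),(-42,-122,47)),("scene",sp(236,240),(-42,122,52))]
B=[("top",tp(250,265),(72.5,52.5,52)),("top",tp(455,282),(72.5,-52.5,52)),("top",tp(226,545),(-72.5,52.5,52)),("top",tp(434,562),(-72.5,-52.5,52)),
 ("scene",sp(272,286),(72.5,52.5,52)),("scene",sp(396,374),(72.5,-52.5,52)),("scene",sp(390,460),(72.5,-52.5,0)),("scene",sp(32,372),(-72.5,52.5,52)),("scene",sp(150,560),(-72.5,-52.5,0))]
def fit(L,x0):
    f=lambda p:np.concatenate([proj(n,T(p,q))-uv for n,uv,q in L])
    r=least_squares(f,x0,loss="soft_l1"); return r.x,f(r.x).reshape(-1,2).round(1)
if __name__=="__main__":
    print(fit(S,[600,-130,0])); print(fit(B,[480,-130,0]))
    for q in [("scene",sp(610,135)),("scene",sp(270,5))]: 
        for z in (80,100,120): print(q, z, ray(*q,z))
    # instrument front: top corner in top view
    print([ray("top",np.array(p)*.7,z) for p in[(268,193),(418,193)] for z in(60,100,140)])
E
python3 fit.py
```

```text
(array([ 6.36055276e+02, -1.61883975e+02,  4.42880163e-02]), array([[ 0.4, -0.5],
       [ 1.3, -0.4],
       [-2.1, -0.3],
       [-2.1,  0.7],
       [ 3.6,  0.2],
       [ 1.1,  0.1],
       [-0.1,  0.3],
       [ 0.7, -1.7],
       [ 0.4, -0.3],
       [-1.3, -0.7],
       [-0.1,  0.6],
       [-0.7, -0.6]]))
(array([ 4.97440721e+02, -1.37562542e+02, -8.71872692e-02]), array([[ 0.2,  0. ],
       [-0.6, -0.2],
       [ 0.3, -0.2],
       [-0.4, -0.4],
       [-0.1, -0.5],
       [-0.1,  0.3],
       [ 0.5,  0.4],
       [-0.3,  0.1],
       [-0.3,  1.2]]))
('scene', array([349.38723404, 188.32340426])) 80 [ 788.83379628 -127.11840945   80.        ]
('scene', array([349.38723404, 188.32340426])) 100 [ 760.20267021 -151.89743467  100.        ]
('scene', array([349.38723404, 188.32340426])) 120 [ 731.57154414 -176.67645988  120.        ]
('scene', array([277.04680851, 160.66382979])) 80 [754.29817399 123.41661855  80.        ]
('scene', array([277.04680851, 160.66382979])) 100 [726.75534578  90.7426514  100.        ]
('scene', array([277.04680851, 160.66382979])) 120 [699.21251756  58.06868424 120.        ]
[array([754.76287068,  97.79622669,  60.        ]), array([742.07168656,  90.31801235, 100.        ]), array([729.38050244,  82.83979801, 140.        ]), array([ 753.23480523, -179.31744525,   60.        ]), array([ 740.59575412, -177.34137321,  100.        ]), array([ 727.956703  , -175.36530117,  140.        ])]
```

```bash
cat >> h.py <<'E'
def quat(ang):  # tool down, tool y along world direction ang
    y=np.array([np.cos(ang),np.sin(ang),0]); z=np.array([0,0,-1.]); return R.from_matrix(np.c_[np.cross(y,z),y,z]).as_quat()
def st(*k):
    s=bot.read_state(); print("t %.1f"%s["t"],"tcp",s["tcp_pos"].round(1),"F",s["contact_force"].round(1),"M",s["moment"].round(2),"w %.1f ff %.1f"%(s["width"],s["finger_force"])); return s
E
sed -i 's/152+8,135/152,135/; s/-160,135/-152,135/' fit.py
python3 - <<'E'
from h import *; import fit
p,_=fit.fit(fit.S,[636,-160,.04]); print(p,_.tolist())
np.save("stand.npy",p)
g=fit.T(p,(0,74,98)); print(g, fit.T(p,(0,-74,98)))
js=[]
for a in (p[2],p[2]+np.pi):
    print([bot.solve_ik([g[0],g[1],z],quat(a)) for z in (79,125,200)])
s=st()
print(bot.solve_ik([233,633,350],s["eef_rot"]))
E
```

```text
[ 6.36126924e+02 -1.61399566e+02  4.54246858e-02] [[0.2, -0.5], [1.1, -0.5], [-2.3, -0.3], [1.0, 0.6], [0.1, 0.3], [0.9, 0.1], [-0.3, 0.3], [0.5, -1.8], [0.3, -0.4], [-1.4, -0.7], [-0.2, 0.5], [-0.8, -0.6]]
[np.float64(632.7666535314797), np.float64(-87.47589917546199), 98] [np.float64(639.4871952707545), np.float64(-235.32323367538007), 98]
[array([ 0.16759003,  0.42423941, -0.25166166,  0.        , -0.89489525,
        3.01942731]), array([ 0.16759003,  0.378056  , -0.20404065,  0.        , -0.98869968,
        3.01942731]), array([ 0.16759003,  0.31697398, -0.11095712,  0.        , -1.14286522,
        3.01942731])]
[array([ 0.16759003,  0.42423941, -0.25166166,  0.        , -0.89489525,
       -0.12216534]), array([ 0.16759003,  0.378056  , -0.20404065,  0.        , -0.98869968,
       -0.12216534]), array([ 0.16759003,  0.31697398, -0.11095712,  0.        , -1.14286522,
       -0.12216534])]
t 0.2 tcp [233.2 633.1 226. ] F [0.3 0.5 0.3] M [-0.    0.01 -0.03] w 87.7 ff 0.0
[ 1.50632700e+00  3.13439785e-01  2.20520293e-01 -1.72290647e-04
 -1.47891902e+00 -2.88416839e-01]
```

Run:
```python
from h import *; import fit
p=np.load("stand.npy"); Q=quat(p[2]+np.pi); g=fit.T(p,(0,74,98))
bot.line_to([233,633,350],velocity=250)
bot.move_ptp([g[0],g[1],300],Q); st()
bot.line_to([g[0],g[1],140],velocity=150); st()
a=bot.camera("top"); b=bot.camera("scene")
print("exp top",proj("top",[g[0],g[1],140]),proj("scene",[g[0],g[1],140]))
A=cv2.resize(a[150:240,220:340,::-1],(600,450),interpolation=cv2.INTER_CUBIC)[:,:400]; B=cv2.resize(b[140:250,230:330,::-1],(400,440),interpolation=cv2.INTER_CUBIC); 
cv2.imwrite("pics/g1.png",np.hstack([A[:440],B]))
```

```text
t 3.7 tcp [632.9 -86.7 300. ] F [0.  0.5 0.2] M [ 0.09 -0.07  0.06] w 87.6 ff 0.0
t 5.0 tcp [633.4 -87.5 141. ] F [ 1.   0.8 -0.7] M [ 0.13 -0.11 -0.08] w 87.4 ff 0.0
exp top [257.05773146 173.09416537] [294.78490878 180.20569011]
```

View pics/g1.png

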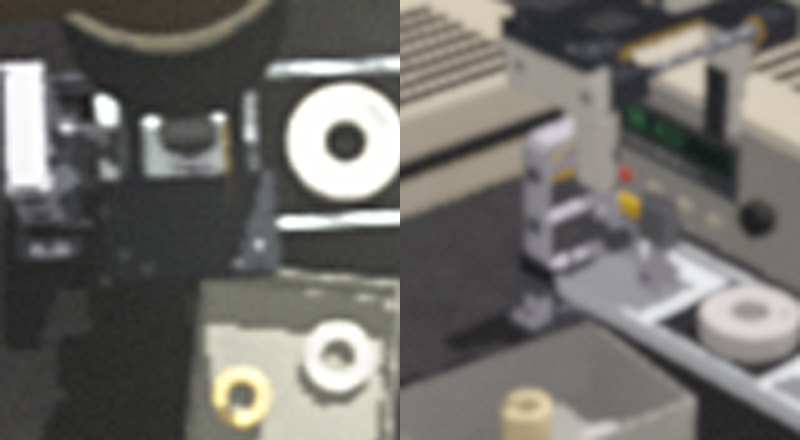

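The top view shows the tab at (188,135), centred in the gripper body. In the scene view the fingers straddle the tab, with their midpoint at about (659,158), as expected. I'll go down and take a soft grip.

Run:
```python
from h import *; import fit
p=np.load("stand.npy"); g=fit.T(p,(0,74,98))
bot.line_to([g[0],g[1],79],velocity=100); st()
bot.move_gripper(10,force=5); st()
```

```text
t 5.8 tcp [633.2 -87.5  79.5] F [ 0.3 -0.8 -0.2] M [ 0.09 -0.06  0.04] w 87.4 ff 0.0
t 7.0 tcp [633.9 -87.3  79.2] F [ 4.6 -1.6 -2.8] M [-0.09 -1.6   0.06] w 13.9 ff 5.0
```

```bash
cat >> h.py <<'E'
def tabpos(side,e0,e1,h):
    """offset (y,z) of the tab pin in the stand for left/right end rises e0,e1"""
    th=np.arcsin((e0-e1)/304); s=1 if side=="L" else -1
    return np.array([s*74*np.cos(th)-h*np.sin(th),(e0+e1)/2+s*74*np.sin(th)+h*np.cos(th)])
def path(side,pts,start,h,yaw,v=40):
    """pts: list of (eL,eR); start = TCP at pts[0]"""
    o=tabpos(side,*pts[0],h)
    for q in pts[1:]:
        d=tabpos(side,*q,h)-o
        bot.line_to([start[0]-np.sin(yaw)*d[0],start[1]+np.cos(yaw)*d[0],start[2]+d[1]],velocity=v); st()
E
python3 - <<'E'
from h import *
yaw=np.load("stand.npy")[2]
bot.move_gripper(10,force=35); s=st(); s0=np.array([633.4,-87.5,79.2]); np.save("s0.npy",s0)
path("L",[(0,0),(12,0),(24,0),(36,0)],s0,35,yaw,30)
crop("scene","l1",220,110,170,125,4.7)
E
```

```text
t 7.2 tcp [633.9 -87.3  79.2] F [ 5.5 -0.3 -3.4] M [-0.1  -2.12  0.02] w 13.6 ff 35.0
t 7.6 tcp [633.9 -88.1  87.5] F [ 5.4  3.1 -7.4] M [ 1.18 -2.15  0.03] w 13.8 ff 35.0
t 8.1 tcp [633.9 -88.9  96.2] F [ 4.8  6.  -6.7] M [ 2.37 -1.88  0.06] w 13.8 ff 35.0
t 8.5 tcp [634.  -89.9 104.9] F [ 4.9  8.7 -6. ] M [ 3.55 -1.68  0.04] w 13.8 ff 35.0
```

View pics/l1.png

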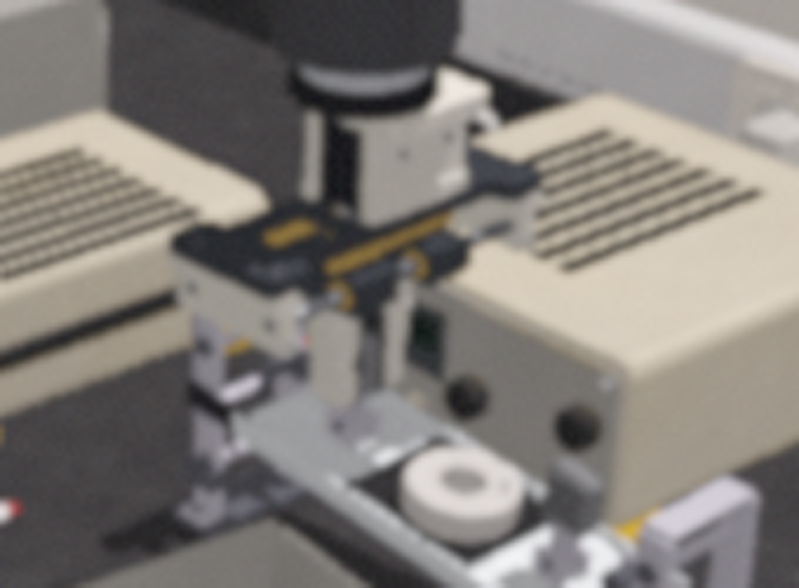

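The left end is about one rung up, the ring is still in place at (460,490), and the grip is holding. The lateral force shows the pin is lower than I assumed, so I'll use a smaller h and continue to 47 mm.

Run:
```python
from h import *
yaw=np.load("stand.npy")[2]; s0=np.load("s0.npy")
path("L",[(0,0),(40,0),(48,0)],s0,12,yaw,25)
bot.pause(0.4); st()
path("L",[(0,0),(42,0),(37,0),(35.5,0),(34,0)],s0,12,yaw,20)
crop("scene","l2",220,110,170,125,4.7)
```

```text
t 8.9 tcp [634.  -89.9 108.3] F [ 5.6 -2.4 -7.4] M [-0.81 -2.4   0.07] w 13.9 ff 35.0
t 9.3 tcp [634.  -90.6 114.2] F [ 5.8 -2.9 -6.6] M [-0.84 -2.45  0.04] w 13.8 ff 35.0
t 9.7 tcp [634.  -90.6 114.1] F [ 6.5 -2.1 -8.2] M [-0.86 -2.38  0.03] w 14.0 ff 35.0
t 10.1 tcp [633.9 -90.  109.5] F [ 6.9 -1.4 -7.1] M [-0.76 -2.38  0.04] w 13.9 ff 35.0
t 10.4 tcp [633.9 -89.6 106.2] F [ 5.2 -1.5 -6.1] M [-0.6  -2.23  0.01] w 13.7 ff 35.0
t 10.6 tcp [633.9 -89.6 105.8] F [ 4.4 -1.5 -0.3] M [-0.64 -1.84  0.02] w 14.3 ff 35.0
t 10.9 tcp [634.  -89.6 105.5] F [ 0.8 -1.5  5.5] M [-0.64 -0.32 -0.03] w 13.8 ff 35.0
```

View pics/l2.png

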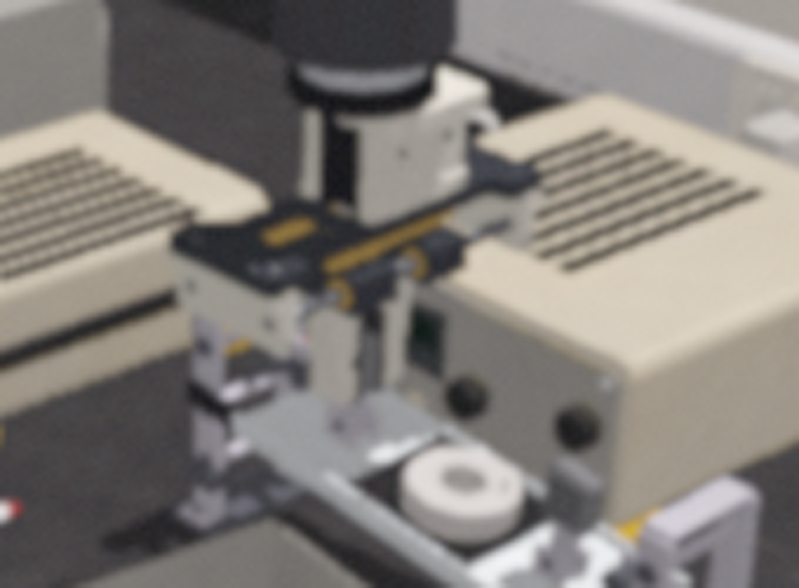

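The load moved onto the rung: the z force went from −7 to +5. I'll release and go to the right tab.

Run:
```python
from h import *; import fit
p=np.load("stand.npy"); Q=quat(p[2]+np.pi)
path("L",[(0,0),(35.5,0)],np.load("s0.npy"),12,p[2],20)
bot.move_gripper(88); s=st()
x,y,_=s["tcp_pos"]; bot.line_to([x,y,165],velocity=120)
g=fit.T(p,(1.2,-79,0))
bot.line_to([g[0],g[1],165],velocity=150,ori=Q); st()
crop("scene","r0",220,110,170,125,4.7)
bot.line_to([g[0],g[1],88.5],velocity=100); st()
bot.move_gripper(10,force=5); st()
```

```text
t 11.2 tcp [634.  -89.6 105.8] F [ 4.8 -1.7  0.1] M [-0.8  -1.81  0.02] w 13.5 ff 35.0
t 12.5 tcp [633.5 -89.4 105.5] F [ 0.5  0.7 -0.3] M [ 0.08 -0.12 -0.05] w 87.7 ff 0.0
t 14.3 tcp [ 641.  -239.6  165. ] F [-0.4  0.2 -0.2] M [ 0.12 -0.03  0.01] w 87.7 ff 0.0
t 15.2 tcp [ 641.4 -240.4   89.2] F [-0.5 -0.2  1. ] M [ 0.15 -0.09  0.03] w 87.6 ff 0.0
t 16.4 tcp [ 641.1 -240.3   88.5] F [ 0.3 -1.   0.3] M [ 0.01 -0.33  0.05] w 14.1 ff 5.0
```

View pics/r0.png

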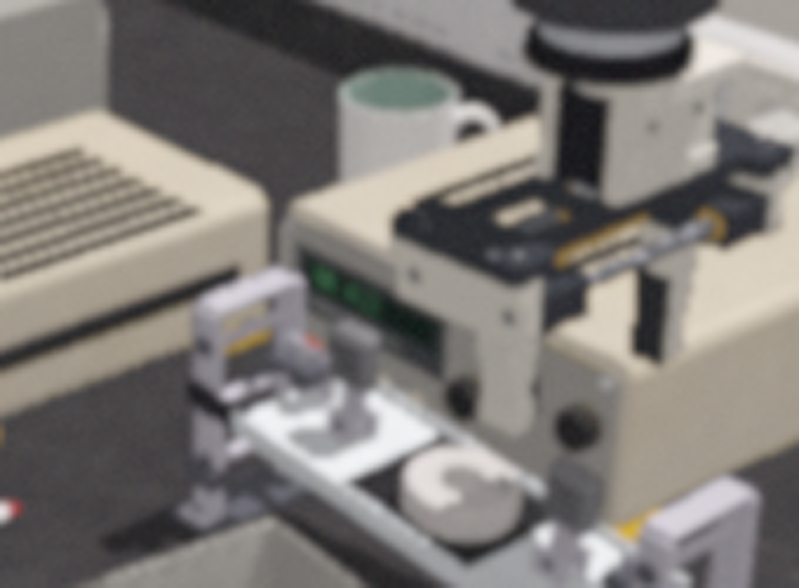

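The left end is holding on its rung, with the left tab at (355,350). The gripper has the right tab at a width of 14 mm. Now I'll lift the right end.

Run:
```python
from h import *
yaw=np.load("stand.npy")[2]
bot.move_gripper(10,force=35); s=st(); s0=np.array([641.1,-240.4,88.3]); np.save("s1.npy",s0)
path("R",[(36,0),(36,14),(36,28),(36,40),(36,48)],s0,12,yaw,25)
bot.pause(0.4); st()
path("R",[(36,0),(36,42),(36,37),(36,35.5),(36,34)],s0,12,yaw,20)
```

```text
t 16.6 tcp [ 641.  -240.3   88.5] F [ 0.8 -0.7 -0.3] M [ 0.04 -0.43  0.06] w 13.8 ff 35.0
t 17.2 tcp [ 641.  -240.    98.6] F [ 2.7  0.1 -8.1] M [ 0.18 -1.29  0.07] w 13.5 ff 35.0
t 17.7 tcp [ 641.  -239.5  109.2] F [ 2.8  3.  -8. ] M [ 1.18 -0.99  0.  ] w 13.9 ff 35.0
t 18.2 tcp [ 640.9 -238.9  118.2] F [ 2.   4.9 -7.5] M [ 1.89 -0.99  0.  ] w 13.9 ff 35.0
t 18.6 tcp [ 640.9 -238.5  124. ] F [ 3.8  4.6 -7.5] M [ 1.88 -1.07  0.01] w 13.8 ff 35.0
t 19.0 tcp [ 640.9 -238.5  123.9] F [ 1.7  4.9 -7.7] M [ 1.93 -1.04 -0.01] w 13.9 ff 35.0
t 19.4 tcp [ 640.9 -238.8  119.3] F [ 3.   4.8 -7.5] M [ 1.87 -1.17  0.01] w 13.9 ff 35.0
t 19.7 tcp [ 641.  -239.1  115.7] F [ 2.8  4.5 -8. ] M [ 1.76 -0.97  0.03] w 14.2 ff 35.0
t 20.0 tcp [ 641.  -239.1  115.3] F [ 0.6  5.9 -4.7] M [ 2.21 -0.31  0.06] w 14.1 ff 35.0
t 20.2 tcp [ 641.  -239.2  114.9] F [0.5 6.6 0.2] M [ 2.67 -0.07 -0.01] w 13.8 ff 35.0
```

The right end is now on its rung too. I'll release it, move over the bin's front wall and look again.

Run:
```python
from h import *; import fit
p=np.load("stand.npy"); b,_=fit.fit(fit.B,[497,-137,-.08]); np.save("bin.npy",b)
path("R",[(36,0),(36,35.3)],np.load("s1.npy"),12,p[2],20)
bot.move_gripper(88); s=st(); x,y,_=s["tcp_pos"]
bot.line_to([x,y,190],velocity=150)
w=fit.T(b,(-71,0,0)); Q=quat(b[2]+np.pi)
for z in (150,10): print(bot.solve_ik([w[0],w[1],z],Q))
d=fit.T(p,(-120,0,0))
for a in (np.pi/2,-np.pi/2): print(bot.solve_ik([d[0],d[1],10],quat(p[2]+a)))
bot.line_to([w[0],w[1],150],velocity=200,ori=Q); bot.move_gripper(40); st()
crop("scene","b0",220,130,170,125,4.7)
crop("top","b1",210,150,150,120,5)
```

```text
t 20.5 tcp [ 640.9 -239.2  115.2] F [ 1.   5.6 -3.1] M [ 2.26 -0.42 -0.  ] w 13.6 ff 35.0
t 21.8 tcp [ 641.  -239.5  114.6] F [ 0.1  0.2 -0.1] M [ 0.06 -0.06  0.03] w 87.4 ff 0.0
[ 0.14535268  0.04583207 -0.58043502  0.         -0.94452924 -0.23253995]
[ 0.14535268  0.26149086 -0.7457442   0.         -0.56356127 -0.23253995]
[ 0.04873486  0.38503924 -0.53308014  0.         -0.65267695 -1.5741065 ]
[ 0.04873486  0.38503924 -0.53308014  0.         -0.65267695  1.56748616]
t 24.7 tcp [ 426.7 -131.4  150. ] F [0.6 0.2 0.1] M [ 0.09 -0.05 -0.03] w 40.1 ff 0.0
```

View pics/b0.png

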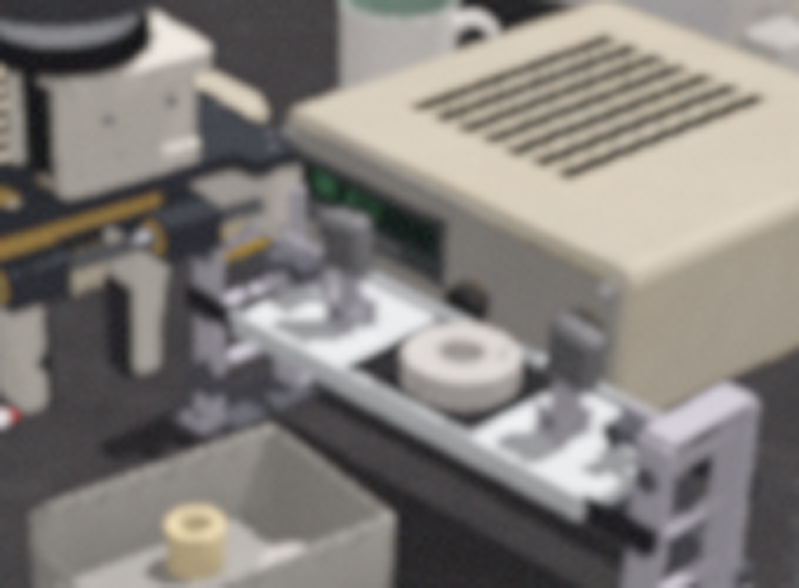

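The shelf stands level one rung up, with the ring still mid-shelf at (460,365). Next I'll grip the bin's front wall, square and centre the bin, and pull it to the mouth.

Run:
```python
from h import *; import fit
p=np.load("stand.npy"); b=np.load("bin.npy"); w=fit.T(b,(-71,0,0))
bot.line_to([w[0],w[1],12],velocity=100); st()
bot.move_gripper(0,force=6); s=st()
bot.move_gripper(0,force=20); s=st()
if 1<s["width"]<12:
    Q=quat(p[2]+np.pi)
    for x in (-140,-100):
        t=fit.T(p,(x-71,0,12)); bot.line_to(t,velocity=40,ori=Q); st()
    crop("top","b2",190,150,150,120,5)
```

```text
t 26.4 tcp [ 427.1 -131.3   12.5] F [ 0.2  0.1 -0. ] M [ 0.12 -0.05 -0.02] w 40.0 ff 0.0
t 27.1 tcp [ 426.6 -131.4   12. ] F [-0.6 -0.6  1.3] M [ 0.17  0.15 -0.05] w 2.7 ff 6.0
t 27.3 tcp [ 426.7 -131.4   12. ] F [-0.8 -0.5  1.6] M [-0.09  0.19 -0.14] w 2.2 ff 20.0
t 28.4 tcp [ 425.5 -171.    12. ] F [ 0.6 -0.5  0.1] M [ 0.01 -0.33  0.07] w 2.2 ff 20.0
t 29.6 tcp [ 465.6 -169.1   12. ] F [ 0.3  0.3 -1.9] M [ 0.13 -0.2  -0.  ] w 2.5 ff 20.0
```

```bash
ls pics
```

```text
b0.png
b1.png
b2.png
g1.png
l1.png
l2.png
r0.png
sc1.png
scene0.png
top0.png
top1.png
```

Run:
```python
from h import *; import fit
p=np.load("stand.npy"); Q=quat(p[2]+np.pi/2)
P=lambda x,z:fit.T(p,(x,0,z))
bot.move_gripper(40); st()
bot.line_to(P(-171,100),velocity=150)
bot.line_to(P(-205,100),velocity=100,ori=Q); bot.move_gripper(50)
bot.line_to(P(-205,12),velocity=120); s0=st()
bot.line_to(P(-120,12),velocity=40); st()
x=-120
while x<-100:
    x+=1.5; bot.line_to(P(x,12),velocity=15); s=st()
    if s["contact_force"][0]<-7: break
print(x)
```

```text
t 30.4 tcp [ 465.3 -169.2   12. ] F [-1.2  0.5 -0.4] M [ 0.1  -0.09  0.04] w 40.3 ff 0.0
t 34.2 tcp [ 431.8 -170.7   12.4] F [-0.6 -0.8 -0.4] M [ 0.02 -0.17  0.02] w 50.0 ff 0.0
t 36.5 tcp [ 516.2 -166.9   12.1] F [-1.   0.6 -0.8] M [0.03 0.23 0.03] w 49.8 ff 0.5
t 36.8 tcp [ 518.  -166.8   12.1] F [-0.4  0.2 -0.7] M [-0.04  0.2   0.04] w 50.6 ff 0.5
t 37.0 tcp [ 519.5 -166.7   12. ] F [-1.6 -0.1 -0.6] M [-0.04  0.2  -0.02] w 50.0 ff 0.5
t 37.3 tcp [ 521.  -166.6   12. ] F [-0.7 -0.4 -0.5] M [-0.02  0.18 -0.03] w 50.3 ff 0.5
t 37.5 tcp [ 522.5 -166.6   12. ] F [-0.9 -0.4 -0.6] M [-0.01  0.19 -0.04] w 49.9 ff 0.4
t 37.8 tcp [ 524.  -166.5   12. ] F [-1.   1.  -0.1] M [ 0.02  0.19 -0.04] w 49.9 ff 0.4
t 38.0 tcp [ 525.5 -166.4   12. ] F [-1.6 -0.8 -0.2] M [-0.05  0.16 -0.01] w 50.3 ff 0.4
t 38.3 tcp [ 527.  -166.4   12. ] F [-1.6 -0.2 -1.1] M [ 0.    0.16 -0.01] w 50.2 ff 0.4
t 38.5 tcp [ 527.4 -166.4   11.9] F [-5.2  0.5  4.7] M [0.18 1.74 0.09] w 50.2 ff 2.6
t 38.8 tcp [ 527.4 -166.4   11.7] F [-9.3 -0.   8.2] M [0.33 3.08 0.1 ] w 50.3 ff 4.5
-106.5
```

The bin met the rail at −108.5 mm in the stand frame, exactly as predicted. I'll back off and check.

Run:
```python
from h import *; import fit
p=np.load("stand.npy")
bot.line_to(fit.T(p,(-150,0,12)),velocity=60)
bot.line_to(fit.T(p,(-200,0,160)),velocity=150)
bot.line_to(fit.T(p,(-200,200,200)),velocity=200); st()
a=bot.camera("top"); b=bot.camera("scene")
f=lambda i,u,v:cv2.resize(i[v:v+150,u:u+100,::-1] ,(400,600),interpolation=cv2.INTER_CUBIC)
A=cv2.resize(a[150:250,215:355,::-1],(490,350),interpolation=cv2.INTER_CUBIC); B=cv2.resize(b[150:290,230:385,::-1],(388,350),interpolation=cv2.INTER_CUBIC)
cv2.imwrite("pics/fin.png",np.hstack([A[:,:410],B]))
print(proj("top",fit.T(p,(-99,0,30))),[(proj("top",fit.T(p,(-99,y,52)))-[215,150])*3.5 for y in(52.5,-52.5)])
```

```text
t 42.0 tcp [427.   28.8 199.6] F [-0.4 -0.5 -0. ] M [ 0.04 -0.17  0.01] w 50.0 ff 0.0
[288.18116744 217.55903888] [array([186.47492245, 236.41767439]), array([327.75907354, 228.9259183 ])]
```

View pics/fin.png

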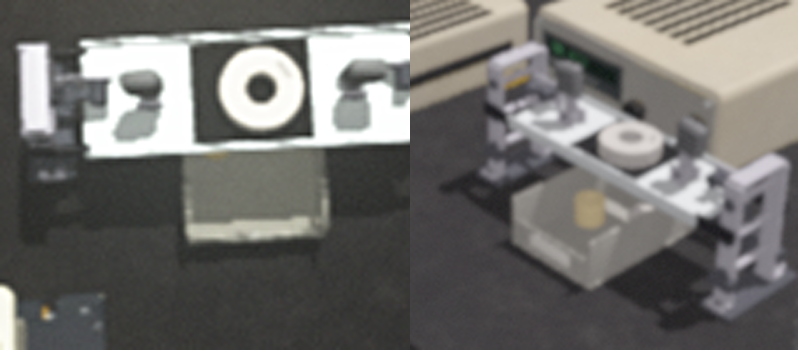

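In the final picture the shelf is level one rung up and the ring is on it. The bin is square underneath, with front corners at about (187,240) and (326,236), close to the predicted positions. The brass bush can be seen in the bin, and the arm is clear.

```bash
python3 -c "
from h import *
print(bot.close_job())"
```

```text
the job is handed in; nothing more can be done
None
```

I raised the shelf one rung at each end so it stands level, pushed the bin back until it touched the rail, and handed the job in at about 42 s; the ring is still on the shelf, though the flat bush was hidden by the shelf in the last picture, so I couldn't see it.

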